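Release the lid of a dead centrifuge through its service slot

TASK

The power is off and the centrifuge lid is latched shut. Take the spring-tipped release probe out of its block, put its tip down through the slot in front of the lid, drag it along the hidden latch bar until the tip drops into the bar's notch, and stop there for a moment; then slide the bar the way it gives, until the lid springs ajar. Put the probe back upright in its block, let go, and leave the other things where they are.

Things in the scene. Friction and masses are not known exactly. Their poses are not given: they have to be found in the camera images.
- probe_grip (a point): Centre of the release probe's red grip: a square bar 14 x 14 mm, 46 mm high, flat sides facing its own x and y; z up, away from the tip. Loose upright tool, about 80 g, standing in its block at the start with its collar on the block's top. Under the grip come a collar (its underside 27 mm below this point), a round shank 8 mm across, 22 mm long, and a spring tip 12 mm longer.
- probe_tip (a point): End of the probe's spring tip, 61 mm below the grip's centre when not pressed: a flat-ended steel pin 6 mm across that pushes back into the shank by up to 9 mm, against a spring of 1 N at first and 1.8 N at 4 mm pushed in. Press it 4 to 6 mm in while dragging: it drops by as much when it meets the notch.
- release_probe: The release probe; origin at the centre of the underside of its steel collar (26 mm across, 4 mm thick), z up along the grip.
- stand_top (a point): Middle of the top face of the probe's block, a fixed aluminium block 56 x 56 mm and 44 mm high with one upright bore 15 mm wide going right through; this point is the centre of the bore's mouth. z is up.
- slot_mid (a point): Middle of the service slot, level with the top of the black strip in front of the centrifuge's clear lid, 80 mm above the bench. The slot is 104 mm long along this frame's y and 14 mm wide along its x; x points to the lid, z up. The lid's tongue begins 30 mm behind it.
- bar_top (a point): Point on the latch bar's flat top, 18 mm straight below the slot's middle, same axes; it does not move with the bar. The bar runs under the whole slot. Its notch, unseen, is 10 mm wide along y, goes right across the bar, is 10 mm deep, and lies within 32 mm of this point along y.
- lid (a joint): Hinge of the centrifuge's clear lid, rad: 0 latched shut, 0.15 fully ajar (its front tongue then stands about 30 mm higher). It rises by itself when the latch bar has slid 9 to 19 mm from its start; the bar's travel is 22 mm.
- lid_front (a point): Front edge of the lid's grey tongue, 46 mm wide, 6 mm thick, at its middle. A hook under it is held by the latch bar. The bar slides along the slot on stiff friction (5 to 6 N); it is fitted left- or right-handed: from its start it gives only towards the slot's +y or only towards -y and stands against a hard stop the other way. 10 to 15 N tells which.
- centrifuge: The fixed benchtop centrifuge, white with a grey front, 285 x 185 mm; origin on the bench under its rotor, its front towards its own -x; the slot's middle is 135 mm from the origin that way. The deck is 80 mm high, the lid's dome reaches 117 mm.
- specimen_cup: Yellow-lidded specimen cup, 53 mm across, 62 mm high, loose; a bystander; origin under its middle.
- reagent_bottle: Small white bottle with a red cap, 38 mm across, 74 mm high, loose; a bystander; origin under its middle.
- blue_marker: Blue marker pen, 14 x 137 mm, lying loose; a bystander; origin under its middle.
Mind the look-alikes: they are no part of the job. What is shaped like the release_probe but orange is not meant.

How it is judged:
By the outcome, as a careful person would: the job done as asked, in the order asked, and still so for the second after the job is handed in, with the robot touching nothing.
It also fails if it takes over 64 s, if anything falls off the work surface, if the arm or the gripper's body presses on something with over 40 N, if the wrist force passes 120 N, or if a joint passes its speed limit or range.

ROBOT

A 6-joint arm with a two-finger parallel gripper is mounted at the origin on a cart in front of the work surface, level with it; the furniture and walls round the work are solid. World frame = base frame: x ahead of the robot, y to its left, z up, the work surface at z = 0. Lengths are in m, angles in rad, forces in N, time in s.
With the tool pointing down it reaches from about 0.375 to 0.9 m from the base axis. Payload 3.1 kg.
Tool frame: the origin (TCP) lies between the finger pads; the fingertips stand 25 mm ahead of it and the grasp point (between the pads) lies 6 mm ahead of it; x points along the fingers, y is the direction in which the jaws open and shut, and the axes are right-handed (so a half turn about x gives the same grasp; the last joint's range is limited). The gripper opens to 85 mm and grips with 20 to 120 N. Pads are 22 mm wide; open, the fingers measure 114 mm over their backs; the gripper's body (76 mm by 85 mm) begins 54 mm behind the grasp point. The pads swing forward as they close: fully open they stand 13 mm farther back than shut.
Start: joints at [-1.508, 0.527, 1.433, -0, 1.181, -0.178], TCP at [0.15, -0.607, 0.256] pointing down, gripper open.
Joint ranges: [-3.08, 3.08], [-0.75, 2.2], [0.22, 2.44], [-1.43, 4.57], [0, 2.65], [-2.85, 2.85]. Speed limits (rad/s): [2.79, 2.79, 3.14, 3.14, 3.14, 3.14].

INTERFACE

Orientations are given as a unit quaternion [x, y, z, w].
In Python, from station import manip, viewer, workorder gives the robot as it stands.
- The arm moves only by the shell command python3 -m crank 'ROWS' [FORCE]. ROWS is JSON, one flat list of numbers, 5 for each row, row after row: the opening, from 0 (shut) to 1 (fully open), then the shift along the world's x, y, z in mm, then the turn about the world's z in rad. A call has 1 to 10 rows; each row is the pose to reach, as a shift and turn from the pose commanded when the call began; what a row does not reach only later rows make up. A row lasts 1/8 s, in which the tool goes at most 62.5 mm and 10.7 degrees, less where a joint would pass 70% of its speed; a pose out of reach is approached as far as the arm can. A call with a gripper value outside its range is refused whole. The fingers move at their own pace and stop on an object; FORCE is the grip in N (left out, the last holds). Time passes only in rows, so rows that repeat a pose let the fingers close. It gives the time, the measured TCP pose, the force and the opening at its end, in the units of the state.
- manip.sense(): the state, without advancing time (a new reading comes with each control period).
- viewer.snapshot(name): name is "side" or "top"; returns a dict with "img" (400x640x3 uint8, red, green, blue), "range_z" (400x640 float32, m along the optical axis (not along the pixel's ray), 0 where there is no reading), "fx", "fy", "cx", "cy" (pixels), "origin" and "attitude" of the camera in the world. Camera axes: x right, y down, z forward; pixel columns grow to the right and rows downward; lengths in m; the calibration is good to about 2 mm. A picture is of the moment at which its call begins.
- workorder.sign_off(): hands the job in, once; it reports no verdict.
The state is a dict: "t": time; "q": joint angles; "qd": joint speeds; "tau": joint torques, N m; "tcp_pos": TCP position; "tool_rot": TCP orientation; "force": force on the tool from outside, world axes, zero at the start; "ft_torque": the same for the moment, N m; "finger_gap": opening from 0.0 (shut) to 1.0 (fully open).
Only numpy, scipy, OpenCV 4.12 (cv2) and the standard library are available. Lean on these libraries where they do the work, as an engineer would, in place of code of your own. Each camera call takes 0.05 s, during which the arm holds its last target.

## Working session

There is one attempt and no reset: what is moved stays moved. The work goes in short steps, Python scripts to look and compute and a shell command to move; the robot and the scene stay as the last step left them, time stands still between calls to the robot, and variables do not carry over. Pictures are saved under pics/ and viewed, and the job is handed in when it is done.

```bash
ls; mkdir -p pics
cat > h.py <<'E'
import numpy as np, cv2, json
from scipy.spatial.transform import Rotation as R
from station import manip, viewer, workorder
def snap(name, fn):
    s=viewer.snapshot(name); np.savez('pics/'+fn+'.npz',**{k:np.asarray(v) for k,v in s.items()})
    cv2.imwrite('pics/'+fn+'.png',s['img'][:,:,::-1]); return s
def rot(a):
    a=np.asarray(a,float); return a if a.shape==(3,3) else R.from_quat(a).as_matrix()
def p3(s,u,v,z=None):
    "world point of pixel; z=None uses depth, else plane z"
    d=np.array([(u-s['cx'])/s['fx'],(v-s['cy'])/s['fy'],1.])
    A=rot(s['attitude']); o=np.asarray(s['origin'])
    w=A@d
    k=float(s['range_z'][int(round(v)),int(round(u))]) if z is None else (z-o[2])/w[2]
    return o+k*w
def pix(s,P):
    A=rot(s['attitude']); c=A.T@(np.asarray(P)-s['origin']); return s['fx']*c[0]/c[2]+s['cx'], s['fy']*c[1]/c[2]+s['cy']
def load(fn): return dict(np.load('pics/'+fn+'.npz'))
def crop(fn,x0,y0,x1,y1,out,k=4):
    i=cv2.imread('pics/'+fn+'.png')[y0:y1,x0:x1]; cv2.imwrite('pics/'+out+'.png',cv2.resize(i,None,fx=k,fy=k,interpolation=cv2.INTER_CUBIC))
E
python3 - <<'E'
from h import *
for n in ['top','side']:
    s=snap(n,n+'0'); print(n,s['origin'],s['attitude'],s['fx'],s['cx'],s['cy'])
print(manip.sense())
E
```

```text
pics
top [ 0.41452853 -0.07691801  1.26914593] [-0.70401899  0.7067454  -0.03950311  0.05751273] 451.17075180696037 324.40526238690677 198.4907932176871
side [-0.09921239  0.7575614   0.59243297] [-0.29405438  0.79249318 -0.50628643  0.17076484] 487.2224370511924 323.22530069519536 206.1031187512068
{'t': 0.1, 'q': array([-1.50750648e+00,  5.28373675e-01,  1.43378679e+00, -1.40385187e-05,
        1.18138487e+00, -1.78490768e-01]), 'qd': array([ 0.00065223, -0.00354286, -0.00262392, -0.00044739,  0.00088174,
       -0.00189288]), 'tau': array([-3.49874390e-04, -4.43305278e+01, -1.78585821e+01, -3.18037646e-04,
        3.86445856e-03,  1.67610406e-07]), 'tcp_pos': array([ 0.14963721, -0.60620707,  0.25542711]), 'tool_rot': array([ 0.70198068,  0.08596562, -0.70191035,  0.08458663]), 'force': array([-0.82759635, -0.13102246, -0.42293795]), 'ft_torque': array([-0.0262489 , -0.03222974, -0.00530957]), 'finger_gap': 0.9987590948752358}
```

View pics/top0.png

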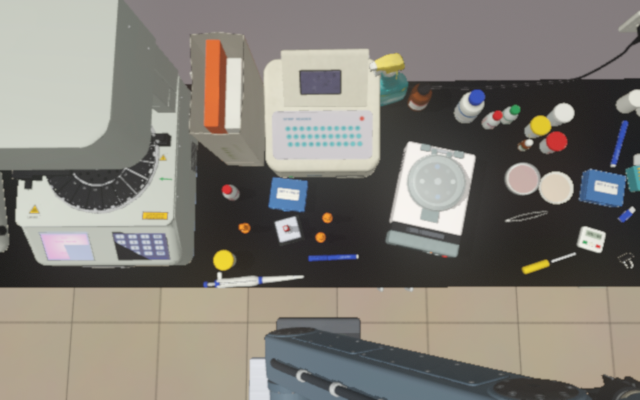

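View pics/side0.png

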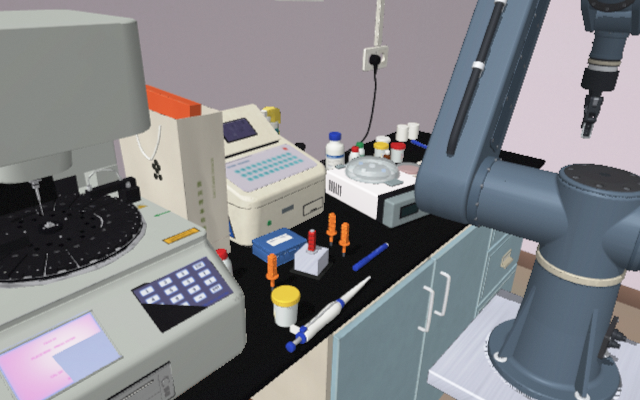

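The top view shows the centrifuge at about (433,200) with its front edge near (425,240). The probe's block is at (288,229), and three orange look-alikes stand around it.

Run:
```python
from h import *
crop('top0',260,205,340,255,'c1',8)
crop('top0',375,135,485,265,'c2',5)
crop('side0',240,200,400,300,'c3',5)
s=load('top0')
for u,v in [(288,229),(433,200),(425,236),(420,250),(222,260),(231,192),(333,257),(327,217),(320,237),(244,228)]: print(u,v,p3(s,u,v).round(4))
```

```text
288 229 [0.4972 0.0483 0.0926]
433 200 [ 0.5687 -0.3265  0.1146]
425 236 [ 0.4785 -0.3102  0.078 ]
420 250 [ 0.4425 -0.2996  0.0587]
222 260 [0.4174 0.2281 0.059 ]
231 192 [0.6001 0.2071 0.0659]
333 257 [ 0.425  -0.0684  0.0118]
327 217 [ 0.529  -0.0536  0.0846]
320 237 [ 0.4766 -0.035   0.0817]
244 228 [0.5007 0.1652 0.0867]
```

View pics/c1.png

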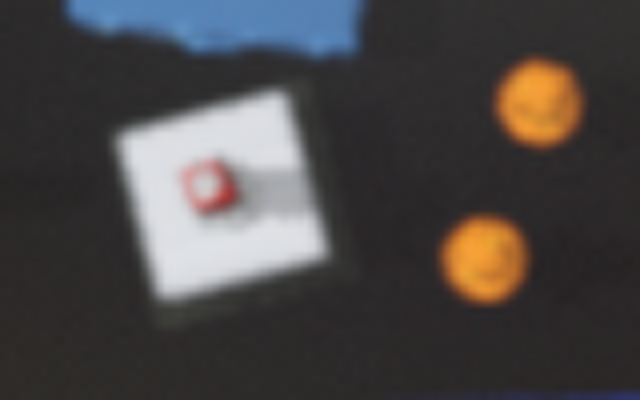

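View pics/c2.png

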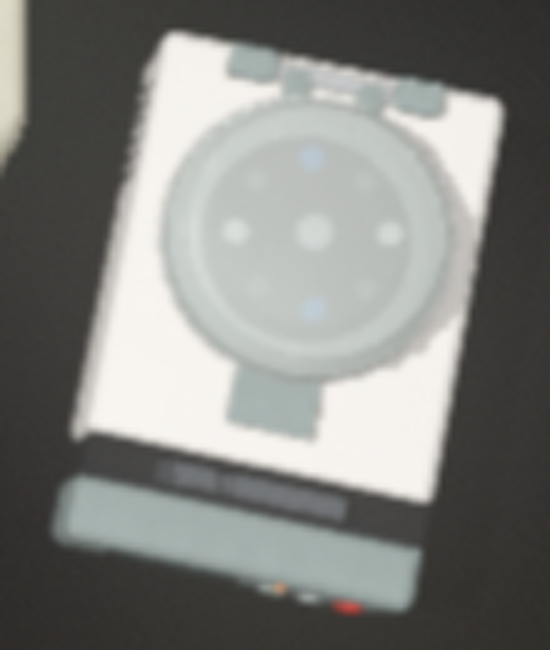

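View pics/c3.png

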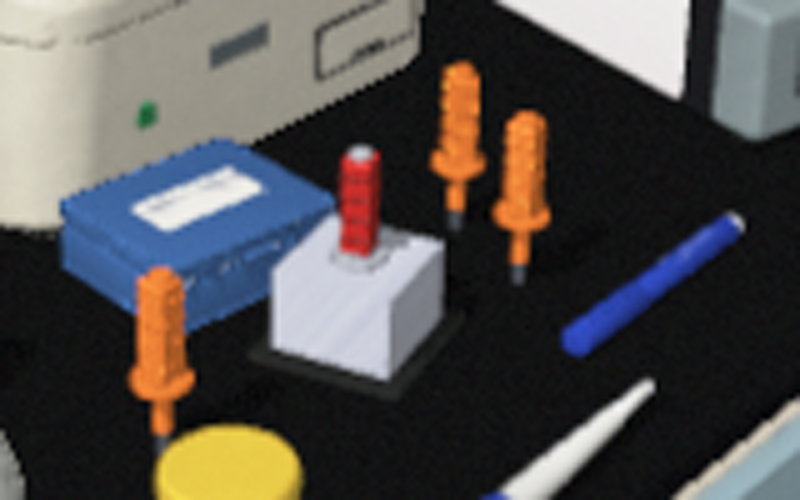

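Run:
```python
from h import *
s=load('top0')
def cc(u,v,x0,y0,k): return x0+(u+.5)/k-.5, y0+(v+.5)/k-.5
print('block')
B=np.array([p3(s,*cc(u,v,260,205,8),z=.044) for u,v in [(117,132),(290,88),(330,258),(160,302)]])
print(B.round(4),B.mean(0).round(4)); 
for i in range(4):
    d=B[(i+1)%4]-B[i]; print(np.linalg.norm(d).round(4),np.degrees(np.arctan2(d[1],d[0])).round(1))
# red
im=s['img'].astype(int); 
m=(im[...,0]-np.maximum(im[...,1],im[...,2])>40); m[:205]=0;m[255:]=0;m[:,:270]=0;m[:,310:]=0
v,u=np.nonzero(m); print('red',u.min(),u.max(),v.min(),v.max(),u.mean(),v.mean())
P=np.array([p3(s,a,b) for a,b in zip(u,v)]); print(P.round(3))
print('cent')
C=np.array([p3(s,*cc(u,v,375,135,5),z=.08) for u,v in [(165,32),(503,100),(432,500),(75,438),(160,462),(345,510),(160,480),(345,520)]])
C2=np.array([p3(s,*cc(u,v,375,135,5),z=.08) for u,v in [(88,433),(432,500),(420,548),(80,478)]])
print(C.round(4));print(C2.round(4))
crop('top0',390,220,465,260,'c4',10)
import sys
np.set_printoptions(linewidth=250)
for v in range(226,242): print(v,(1000*np.array([p3(s,u,v)[2] for u in range(392,462,2)])).round().astype(int))
```

```text
block
[[0.5225 0.0915 0.044 ]
 [0.5373 0.0324 0.044 ]
 [0.4793 0.0185 0.044 ]
 [0.4646 0.0761 0.044 ]] [0.5009 0.0546 0.044 ]
0.0609 -75.9
0.0596 -166.4
0.0595 104.3
0.0599 14.9
red 283 289 225 230 286.4117647058824 228.23529411764707
[[ 0.508  0.054  0.094]
 [ 0.505  0.062  0.09 ]
 [ 0.505  0.051  0.091]
 [ 0.503  0.062  0.092]
 [ 0.502  0.051  0.094]
 [ 0.503  0.049  0.088]
 [ 0.5    0.051  0.093]
 [ 0.5    0.048  0.094]
 [ 0.497  0.053  0.094]
 [ 0.497  0.051  0.09 ]
 [ 0.497  0.048  0.093]
 [ 0.498  0.048  0.075]
 [ 0.415 -0.077  1.269]
 [ 0.495  0.056  0.092]
 [ 0.495  0.054  0.088]
 [ 0.495  0.052  0.085]
 [ 0.415 -0.077  1.269]]
cent
[[ 0.7342 -0.2714  0.08  ]
 [ 0.6952 -0.4504  0.08  ]
 [ 0.4817 -0.4035  0.08  ]
 [ 0.515  -0.2183  0.08  ]
 [ 0.5021 -0.2625  0.08  ]
 [ 0.4766 -0.3581  0.08  ]
 [ 0.4927 -0.2622  0.08  ]
 [ 0.4714 -0.3579  0.08  ]]
[[ 0.5176 -0.2252  0.08  ]
 [ 0.4817 -0.4035  0.08  ]
 [ 0.4568 -0.3962  0.08  ]
 [ 0.4939 -0.2204  0.08  ]]
226 [75 74 82 77 78 77 77 75 70 81 76 75 79 78 82 78 81 80 78 79 77 81 80 81 83 74 82 78 77 79 80 78 80 76 78]
227 [81 78 77 
[... 1020 characters left out ...]
78 80 77 76 81 75 78 79 76 83 59 60 60 62 61 63 66 84 79 81 78 78 79 78 77]
237 [78 75 82 77 76 81 80 79 75 78 81 79 73 76 76 81 77 79 74 77 79 79 61 57 60 58 64 79 78 78 79 79 77 83 82]
238 [75 78 75 75 82 78 77 78 80 80 77 78 76 78 80 76 77 76 77 76 76 78 79 81 58 60 69 78 80 78 80 78 79 74 78]
239 [  80   81   74   76   84   76   79   78   80   79   82   77   82   75   75   76   78   81   81   77   77   77   77   77   81   77   69   83   77   78 1269   80   81   78    1]
240 [78 81 78 75 78 77 78 78 73 77 82 78 78 78 77 79 77 80 75 80 80 80 76 83 82 86 78 77 79 80 80 76 77 75 -1]
241 [74 78 77 74 75 74 78 81 83 80 82 76 80 79 77 76 82 85 78 77 74 75 75 78 78 76 80 79 78 80 81 80 77 81 -4]
```

View pics/c4.png

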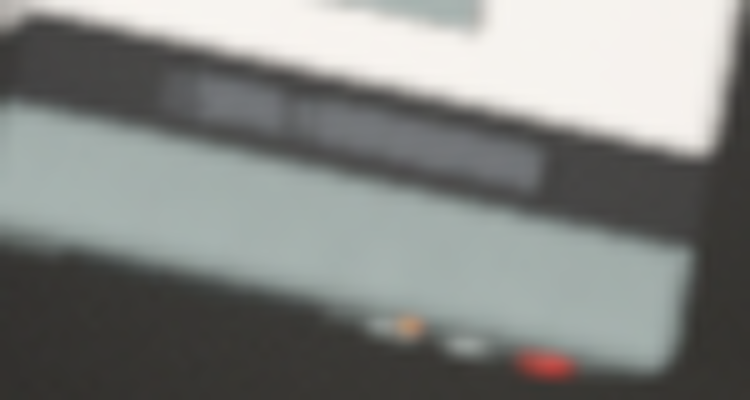

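```bash
cat > fit.py <<'E'
from h import *
from scipy.optimize import minimize
def slotfit(s, x0=(.487,-.31,-.2), notch=True, box=(385,220,470,245)):
    A=rot(s['attitude']); o=np.asarray(s['origin'])
    u0,v0,u1,v1=box; uu,vv=np.meshgrid(np.arange(u0,u1),np.arange(v0,v1))
    rz=s['range_z'][v0:v1,u0:u1]
    sub=(np.arange(4)+.5)/4-.5
    def model(p):
        cx,cy,ps=p[:3]; out=0
        c,sn=np.cos(ps),np.sin(ps)
        for du in sub:
            for dv in sub:
                d=np.stack([(uu+du-s['cx'])/s['fx'],(vv+dv-s['cy'])/s['fy'],np.ones(uu.shape)],-1)@A.T
                P=o+d*((.08-o[2])/d[...,2])[...,None]
                lx=c*(P[...,0]-cx)+sn*(P[...,1]-cy); ly=-sn*(P[...,0]-cx)+c*(P[...,1]-cy)
                ddx=(c*d[...,0]+sn*d[...,1])/-d[...,2]; ddy=(-sn*d[...,0]+c*d[...,1])/-d[...,2]
                ins=(abs(lx)<.007)&(abs(ly)<.052)
                tx=(.007*np.sign(ddx)-lx)/ddx; ty=(.052*np.sign(ddy)-ly)/ddy
                h=np.minimum(.018,np.minimum(tx,ty))
                out=out+np.where(ins,-h,0)
        return out/16
    d=np.stack([(uu-s['cx'])/s['fx'],(vv-s['cy'])/s['fy'],np.ones(uu.shape)],-1)@A.T
    z=o[2]+rz*d[...,2]
    base=np.median(z[(z>.07)&(z<.09)])
    dz=np.clip(z-base,-.021,.006)
    ok=(z>.03)&(abs((np.cos(x0[2])*((o+d*((.08-o[2])/d[...,2])[...,None])[...,0]-x0[0])+np.sin(x0[2])*((o+d*((.08-o[2])/d[...,2])[...,None])[...,1]-x0[1])))<.016)
    f=lambda p: np.mean(np.abs(model(p)-dz)[ok]**1.5)*1e4
    best=None
    for dx in(-.003,.0,.003):
        r=minimize(f,np.array(x0)+[dx,0,0],method='Nelder-Mead',options=dict(initial_simplex=np.array(x0)+np.array([[dx,0,0],[dx+.004,0,0],[dx,.006,0],[dx,0,.05]]),xatol=1e-5,fatol=1e-7))
        print(r.x.round(4),r.fun)
        if best is None or r.fun<best.fun: best=r
    return best.x,z,base
if __name__=='__main__':
    s=load('top0'); p,z,base=slotfit(s); print(p,np.degrees(p[2]),base)
    # notch samples
    o=np.asarray(s['origin']);u,v=np.meshgrid(np.arange(385,470),np.arange(220,245))
    for a,b,zz in zip(u.ravel(),v.ravel(),z.ravel()):
        if .03<zz<.055:
            P=p3(s,a,b)-[p[0],p[1],0]; print(a,b,(np.array([np.cos(p[2])*P[0]+np.sin(p[2])*P[1],-np.sin(p[2])*P[0]+np.cos(p[2])*P[1],P[2]])*1000).round(1))
E
python3 fit.py
python3 - <<'E'
from h import *
crop('side0',360,160,460,235,'c5',8)
s=load('top0')
def cc(u,v,x0,y0,k): return x0+(u+.5)/k-.5, y0+(v+.5)/k-.5
for q in [(207,187),(180,178),(222,160),(240,200),(195,215)]: print(p3(s,*cc(*q,260,205,8),z=.094).round(4))
E
```

```text
[ 0.4881 -0.3115 -0.2244] 1.7460867841727705
[ 0.4882 -0.3115 -0.2244] 1.749522532775452
[ 0.4881 -0.3115 -0.2245] 1.7449781036202718
[ 0.48813608 -0.31148109 -0.22447918] -12.861709645316466 0.07815196177380423
390 220 [16.9 92.2 31.1]
391 221 [12.6 91.  50.9]
391 222 [10.3 90.1 47.3]
391 223 [ 6.8 90.3 54.9]
390 224 [ 5.6 90.5 36.4]
390 225 [ 3.  89.9 35.2]
390 226 [-0.6 90.2 44.3]
390 227 [-3.7 90.2 49.1]
389 229 [-8.  90.1 32.8]
411 229 [ 2.7 34.9 54.7]
389 230 [-11.5  90.4  41.8]
418 230 [ 5.  14.9 46.8]
419 230 [ 5.6 12.4 47.4]
420 230 [ 6.3  9.6 46.5]
421 230 [ 6.5  7.6 49.8]
418 231 [ 2.7 13.9 43.5]
419 231 [ 3.1 11.6 45.8]
420 231 [ 3.3  9.6 49.1]
421 231 [ 3.9  6.9 48.8]
388 232 [-17.1  91.6  37.7]
418 232 [-0.5 14.2 49.1]
419 232 [ 0.  11.8 49.8]
420 232 [ 0.7  9.1 49.5]
421 232 [ 0.8  7.1 53.4]
388 233 [-20.6  92.   47.1]
418 233 [-2.7 13.  44.7]
419 233 [-2.5 11.1 48.7]
420 233 [-2.4  9.4 54.1]
388 234 [-23.3  91.6  48.5]
387 235 [-25.5  92.4  36.1]
387 236 [-28.3  92.   37.2]
387 237 [-31.6  92.2  45.4]
387 238 [-34.6  92.3  51.3]
387 239 [-37.1  91.5  49.4]
386 240 [-39.1  91.8  30.9]
387 241 [-42.5  90.6  51.2]
387 242 [-44.2  88.7  37.1]
388 242 [-44.5  87.5  50.8]
388 243 [-45.8  84.9  31. ]
389 243 [-45.9  83.3  40.7]
390 243 [-45.9  81.7  50.5]
391 243 [-45.5  79.4  53.6]
393 244 [-45.8  71.6  35.2]
394 244 [-45.8  70.1  44.9]
[0.4999 0.0549 0.094 ]
[0.5029 0.0638 0.094 ]
[0.5087 0.0501 0.094 ]
[0.4956 0.0441 0.094 ]
[0.4908 0.0588 0.094 ]
```

View pics/c5.png

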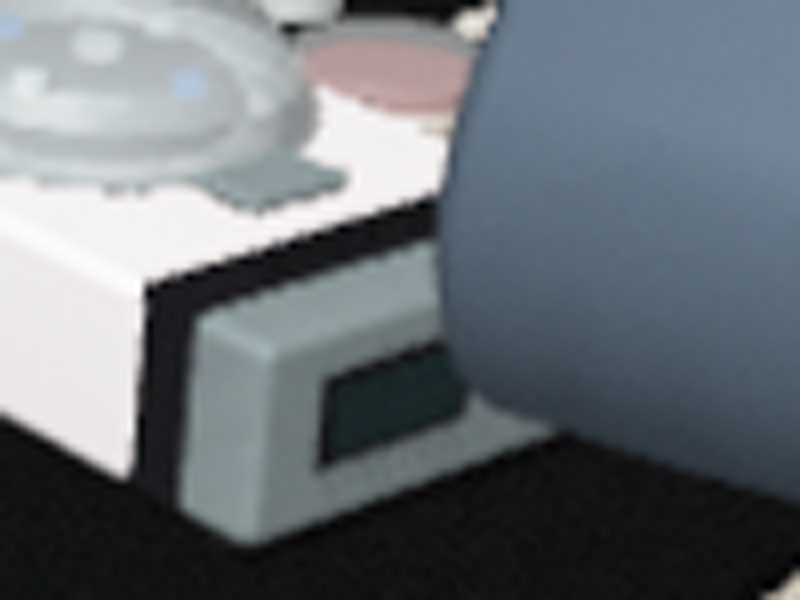

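```bash
cat >> h.py <<'E'
def st():
    m=manip.sense(); A=rot(m['tool_rot']); y=A[:,1]; x=A[:,0]
    print('t %.2f tcp %s jaw %.1f deg tilt %s F %s T %s gap %.3f q %s'%(m['t'],(1000*m['tcp_pos']).round(1),np.degrees(np.arctan2(y[1],y[0])),x.round(3),m['force'].round(2),m['ft_torque'].round(3),m['finger_gap'],m['q'].round(3)))
    return m
E
python3 - <<'E'
from h import *
st()
s=load('side0')
# red grip in side view: overlay predicted for yaw candidates
im=cv2.imread('pics/side0.png')
crop('side0',295,220,335,280,'c6',10)
for P in [(.5,.0549,.094),(.5,.0549,.048),(.5009,.0546,.044),(.503,.0549,.094),(.5,.058,.094)]: print(P,np.round(pix(s,P),1), ((np.array(pix(s,P))-[295,220])*10).round())
E
```

```text
t 0.10 tcp [ 149.6 -606.2  255.4] jaw -76.1 deg tilt [-0.     0.002 -1.   ] F [-0.83 -0.13 -0.42] T [-0.026 -0.032 -0.005] gap 0.999 q [-1.508  0.528  1.434 -0.     1.181 -0.178]
(0.5, 0.0549, 0.094) [311.5 231. ] [165. 110.]
(0.5, 0.0549, 0.048) [311.2 249.5] [162. 295.]
(0.5009, 0.0546, 0.044) [310.9 250.8] [159. 308.]
(0.503, 0.0549, 0.094) [310.5 230.5] [155. 105.]
(0.5, 0.058, 0.094) [310.6 231.5] [156. 115.]
```

View pics/c6.png

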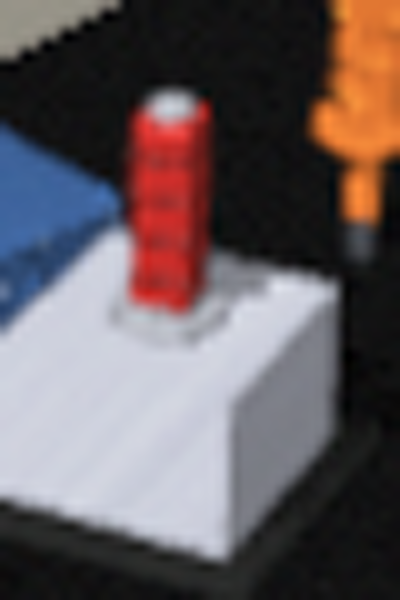

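The grip top sits at about (171,105) in the side crop, which agrees with the top-view position (0.500, 0.055). The grip's faces lie at about 20° and 110°. I'll move above it now.

```bash
python3 -m crank '[0.6,50,95,0,0, 0.6,80,150,0,0, 0.6,110,205,0,0, 0.6,140,260,0,0.03, 0.6,170,315,0,0.06, 0.6,200,370,0,0.09, 0.6,230,425,0,0.124, 0.6,260,480,0,0.124, 0.6,290,535,-20,0.124, 0.6,320,590,-40,0.124]' 40
python3 -m crank '[0.6,15,35,-20,0, 0.6,30,71,-40,0, 0.6,30,71,-50,0, 0.6,30,71,-50,0]'
python3 - <<'E'
from h import *
st(); snap('top','top1'); snap('side','side1'); crop('top1',250,195,330,265,'d1',8); crop('side1',270,170,370,280,'d2',6)
E
```

```text
t: 1.35
tcp_pos: [0.4472, -0.0583, 0.2292]
tool_rot: [0.696, 0.128, -0.695, 0.129]
force: [1.1, -1.1, -0.3]
finger_gap: 0.6
t: 1.85
tcp_pos: [0.4752, 0.0109, 0.1784]
tool_rot: [-0.694, -0.129, 0.696, -0.129]
force: [-0.5, -0.3, 0.4]
finger_gap: 0.602
t 1.85 tcp [475.2  10.9 178.4] jaw -69.0 deg tilt [-0.003  0.    -1.   ] F [-0.47 -0.34  0.37] T [-0.008  0.027  0.061] gap 0.602 q [-0.213  0.454  1.877 -0.     0.813  0.992]
```

View pics/d2.png

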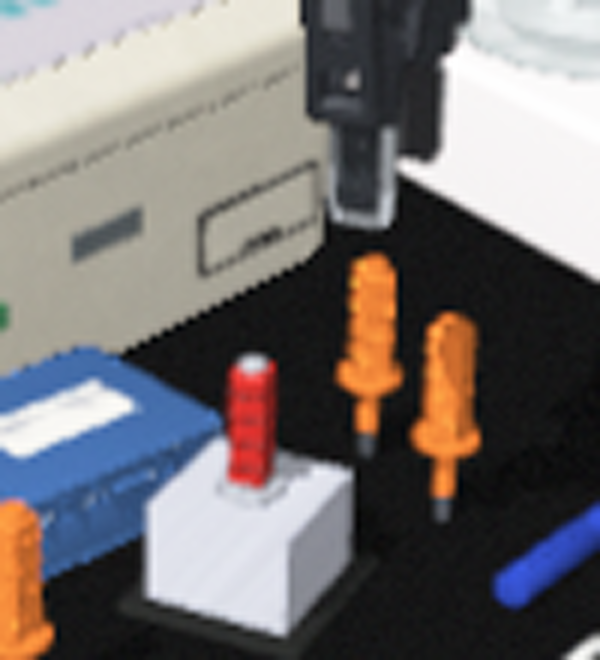

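View pics/top1.png

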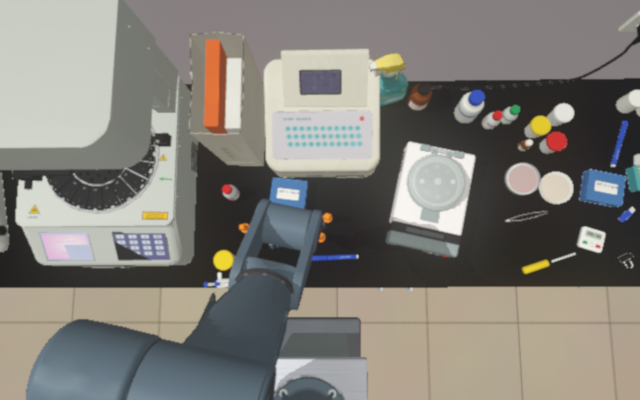

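```bash
python3 -m crank '[0.6,25,44,-10,0, 0.6,25,44,-30,0, 0.6,25,44,-30,0]'
python3 - <<'E'
from h import *
st(); snap('side','side2'); crop('side2',270,170,370,280,'d3',7)
s=load('side2'); m=manip.sense()
A=rot(m['tool_rot'])
for k in (0.006,.025): print(((np.array(pix(s,m['tcp_pos']+A[:,0]*k))-[270,170])*7).round())
E
```

```text
t: 2.33
tcp_pos: [0.5004, 0.0543, 0.1489]
tool_rot: [-0.695, -0.128, 0.696, -0.128]
force: [-0.0, -0.1, -0.5]
finger_gap: 0.6
t 2.33 tcp [500.4  54.3 148.9] jaw -69.1 deg tilt [-0.002  0.    -1.   ] F [-0.04 -0.08 -0.46] T [-0.031  0.041  0.017] gap 0.600 q [-0.114  0.534  1.833 -0.     0.776  1.092]
[293. 280.]
[292. 337.]
```

View pics/d3.png

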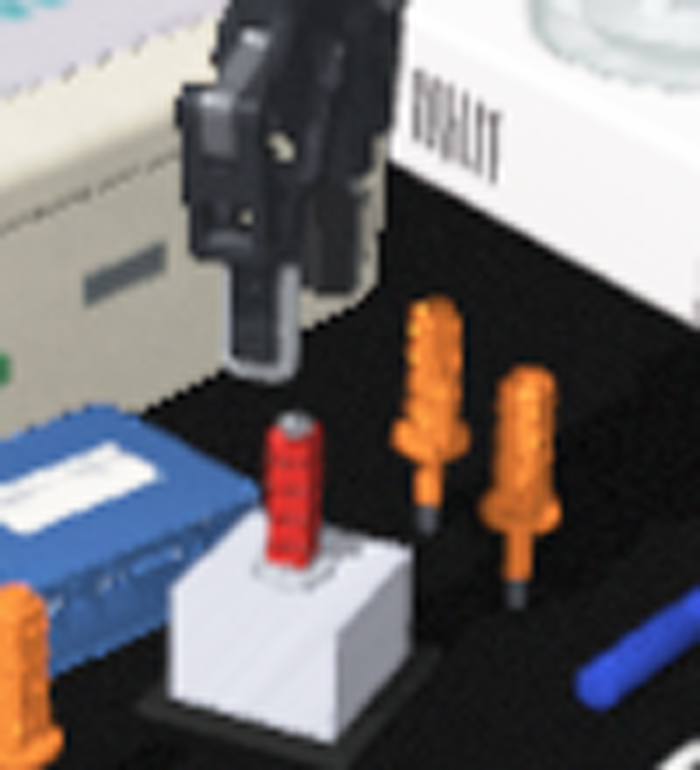

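The fingers straddle the grip axis: finger midpoint column ~298, grip column ~294. Next is descend and close.

```bash
python3 -m crank '[0.6,0,0,-35,0, 0.6,0,0,-69,0, 0.6,0,0,-69,0, 0.6,0,0,-69,0]' 40
python3 -c "from h import *; st()"
python3 -m crank '[0.05,0,0,0,0, 0.05,0,0,0,0, 0.05,0,0,0,0, 0.05,0,0,0,0, 0.05,0,0,0,0,0.05,0,0,0,0]' 60
python3 - <<'E'
from h import *
st(); snap('side','side3'); crop('side3',270,170,370,280,'d4',7)
E
```

```text
t: 2.88
tcp_pos: [0.5019, 0.0543, 0.0815]
tool_rot: [0.696, 0.128, -0.695, 0.128]
force: [1.1, 0.4, -0.9]
finger_gap: 0.602
t 2.88 tcp [501.9  54.3  81.5] jaw -69.1 deg tilt [ 0.002 -0.    -1.   ] F [ 1.08  0.43 -0.94] T [ 0.026  0.003 -0.022] gap 0.602 q [-0.114  0.659  1.87  -0.     0.611  1.092]
t: 3.62
tcp_pos: [0.5017, 0.0549, 0.0814]
tool_rot: [0.696, 0.128, -0.695, 0.129]
force: [-1.2, -0.5, 6.5]
finger_gap: 0.152
t 3.62 tcp [501.7  54.9  81.4] jaw -69.0 deg tilt [ 0.002 -0.    -1.   ] F [-1.16 -0.49  6.54] T [-0.113  0.213 -0.023] gap 0.152 q [-0.113  0.659  1.87  -0.     0.61   1.092]
```

View pics/d4.png

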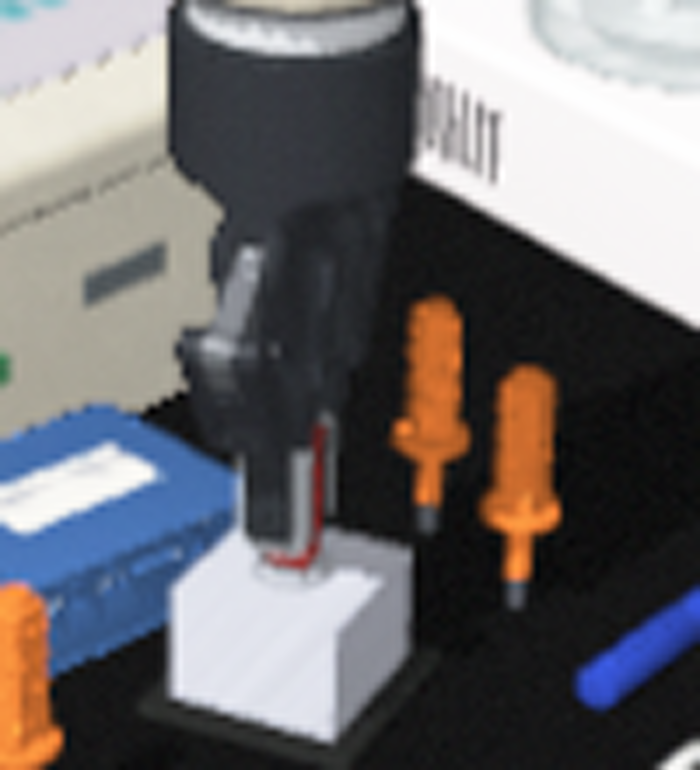

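```bash
python3 -m crank '[0.05,0,0,20,0, 0.05,0,0,60,0, 0.05,0,0,110,0, 0.05,0,0,120,0,0.05,0,0,120,0]'
python3 - <<'E'
from h import *
m=st(); snap('side','side4'); crop('side4',260,130,360,240,'d5',7)
s=load('side4'); A=rot(m['tool_rot'])
for k in (0.0104,.0334,.0374,.0594,.0714): print(k,((np.array(pix(s,m['tcp_pos']+A[:,0]*k))-[260,130])*7).round())
E
```

```text
t: 4.3
tcp_pos: [0.501, 0.055, 0.2006]
tool_rot: [0.696, 0.129, -0.695, 0.129]
force: [0.3, -0.2, -2.2]
finger_gap: 0.155
t 4.30 tcp [501.   55.  200.6] jaw -69.0 deg tilt [ 0.001 -0.    -1.   ] F [ 0.32 -0.18 -2.16] T [-0.06   0.033  0.016] gap 0.155 q [-0.113  0.447  1.791  0.     0.902  1.092]
0.0104 [363. 419.]
0.0334 [362. 489.]
0.0374 [362. 501.]
0.0594 [360. 568.]
0.0714 [360. 603.]
```

View pics/d5.png

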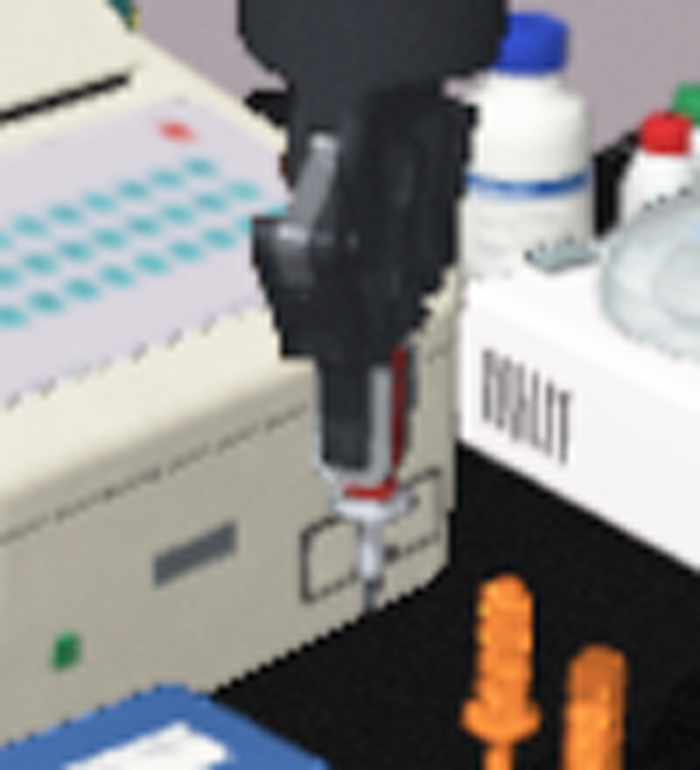

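```bash
python3 -m crank '[0.05,-2,-55,0,-0.09, 0.05,-4,-110,0,-0.18, 0.05,-6,-165,0,-0.27, 0.05,-8,-220,0,-0.36, 0.05,-10,-275,0,-0.45, 0.05,-12,-330,0,-0.54, 0.05,-14,-376,0,-0.592, 0.05,-14,-376,-20,-0.592, 0.05,-14,-376,-27,-0.592, 0.05,-14,-376,-27,-0.592]'
python3 - <<'E'
from h import *
m=st(); snap('side','side5'); snap('top','top5'); crop('side5',330,100,470,240,'d6',5); crop('top5',370,150,470,260,'d7',6)
s=load('side5'); A=rot(m['tool_rot'])
for k in (0.0104,.0334,.0374,.0594,.0714): print(k,((np.array(pix(s,m['tcp_pos']+A[:,0]*k))-[330,100])*5).round())
E
```

```text
t: 5.6
tcp_pos: [0.4862, -0.3196, 0.1713]
tool_rot: [-0.701, 0.079, 0.704, 0.081]
force: [-0.9, -0.1, -0.4]
finger_gap: 0.15
t 5.60 tcp [ 486.2 -319.6  171.3] jaw -102.9 deg tilt [-0.003  0.003 -1.   ] F [-0.89 -0.11 -0.4 ] T [-0.041  0.015  0.037] gap 0.150 q [-0.774  0.581  1.619  0.     0.947  1.023]
0.0104 [399. 300.]
0.0334 [395. 341.]
0.0374 [394. 348.]
0.0594 [390. 387.]
0.0714 [388. 408.]
```

View pics/d6.png

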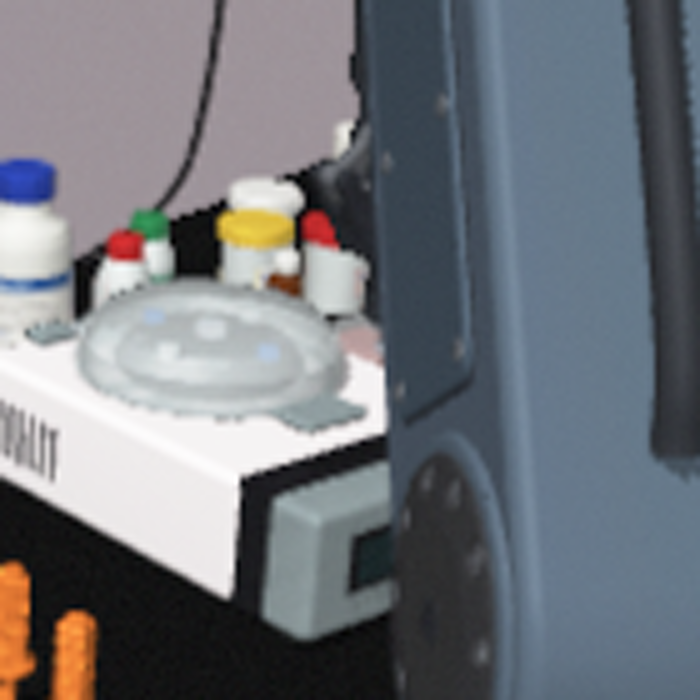

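View pics/d7.png

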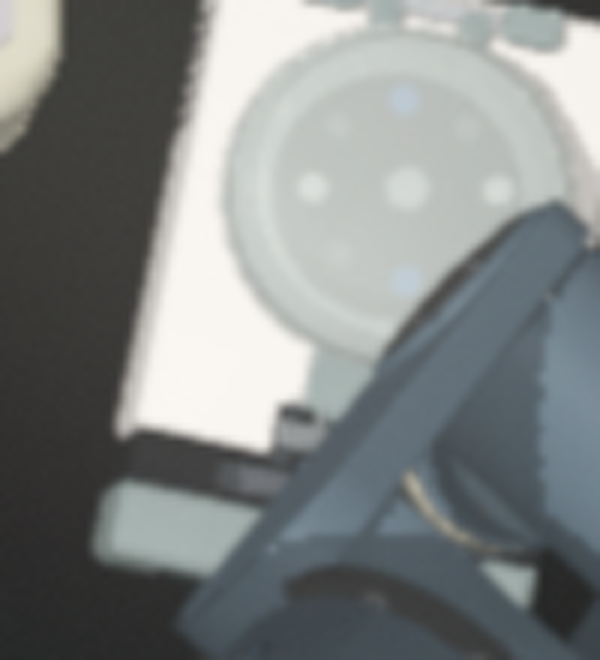

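Run:
```python
from h import *
s=load('top0')
for z in (.08,.1,.115): print(p3(s,437.4,181.1,z=z).round(4))
print(p3(s,437,181))
# deck front edge & strip/grey edge line fit: subpixel along columns
g=s['img'].astype(float).mean(2)
pts=[]
for u in range(396,458):
    col=g[:,u]; 
    for v in range(215,236):
        if col[v]>=140>col[v+1] and u not in range(414,444): pts.append(p3(s,u,v+(col[v]-140)/(col[v]-col[v+1]),z=.08)); break
P=np.array(pts)
P=P; a,b=np.polyfit(P[:,1],P[:,0],1); print(len(P),np.degrees(np.arctan(a)),np.std(P[:,0]-a*P[:,1]-b)); 
S=np.array([.4881,-.3115]); n=np.array([1,-a])/np.hypot(1,a); print('dist edge from slot mid',(b+a*S[1]-S[0])/np.hypot(1,a))
```

```text
[ 0.6239 -0.3473  0.08  ]
[ 0.6204 -0.3428  0.1   ]
[ 0.6178 -0.3394  0.115 ]
[ 0.61768475 -0.33790636  0.11692071]
32 12.758565404600281 0.00011313546280223057
dist edge from slot mid 0.011378813105561771
```

```bash
python3 -m crank '[0.05,0,0,-12,0, 0.05,0,0,-20,0, 0.05,0,0,-24,0, 0.05,0,0,-28,0, 0.05,0,0,-28,0]'
python3 -c "from h import *; st()"
python3 -m crank '[0.05,0,0,-3,0, 0.05,0,0,-6,0, 0.05,0,0,-8,0, 0.05,0,0,-8,0]'
python3 -c "from h import *; st()"
```

```text
t: 6.32
tcp_pos: [0.487, -0.3209, 0.1449]
tool_rot: [-0.702, 0.08, 0.703, 0.08]
force: [0.5, -0.3, -1.0]
finger_gap: 0.151
t 6.33 tcp [ 487.  -320.9  144.9] jaw -103.0 deg tilt [-0.  0. -1.] F [ 0.47 -0.3  -1.  ] T [-0.042  0.003  0.071] gap 0.151 q [-0.774  0.62   1.636 -0.     0.886  1.023]
t: 6.82
tcp_pos: [0.487, -0.3209, 0.137]
tool_rot: [-0.702, 0.08, 0.703, 0.08]
force: [0.1, 0.5, 0.0]
finger_gap: 0.155
t 6.83 tcp [ 487.  -320.9  137. ] jaw -103.0 deg tilt [-0.  0. -1.] F [0.09 0.5  0.03] T [ 0.042  0.029 -0.031] gap 0.155 q [-0.774  0.632  1.641 -0.     0.869  1.023]
```

```bash
cat >> h.py <<'E'
def avg(n=6):
    F=[];T=[];p=[]
    for i in range(n):
        m=manip.sense(); F.append(m['force']);T.append(m['ft_torque']);p.append(m['tcp_pos']); viewer.snapshot('top')
    ps=-.2244+.0017; c,s=np.cos(ps),np.sin(ps); f=np.mean(F,0); d=(np.mean(p,0)-[.4881,-.3115,0])*1000
    print('t %.2f local xyz %s  F local %s +- %s T %s'%(m['t'],np.round([c*d[0]+s*d[1],-s*d[0]+c*d[1],d[2]],2),np.round([c*f[0]+s*f[1],-s*f[0]+c*f[1],f[2]],2),(np.std(F,0)/n**.5).round(2),np.mean(T,0).round(3)))
E
python3 -c "from h import *; avg()"
python3 -m crank '[0.05,0,0,-3,0, 0.05,0,0,-6,0, 0.05,0,0,-9,0, 0.05,0,0,-9,0]'
python3 -c "from h import *; avg()"
```

```text
t 7.08 local xyz [  1.14  -9.54 137.18]  F local [-0.26  0.14 -1.19] +- [0.27 0.16 0.27] T [ 0.     0.025 -0.019]
t: 7.62
tcp_pos: [0.4872, -0.3211, 0.1281]
tool_rot: [0.703, -0.08, -0.703, -0.08]
force: [-0.8, -0.2, 1.2]
finger_gap: 0.155
t 7.88 local xyz [  1.25  -9.59 128.28]  F local [ 0.03 -0.04  1.19] +- [0.21 0.18 0.06] T [ 0.006 -0.012  0.01 ]
```

```bash
python3 -m crank '[0.05,0.3,1.5,0,0, 0.05,0.7,2.9,0,0, 0.05,1,4.4,0,0, 0.05,1.3,5.9,0,0, 0.05,1.7,7.3,0,0, 0.05,2,8.8,0,0, 0.05,2.3,10.2,0,0, 0.05,2.7,11.7,0,0]'
python3 -c "from h import *; avg(4)"
python3 -m crank '[0.05,0.2,1,0,0, 0.05,0.4,2,0,0, 0.05,0.7,2.9,0,0, 0.05,0.9,3.9,0,0]'
python3 -c "from h import *; avg(4)"
```

```text
t: 8.93
tcp_pos: [0.4898, -0.3092, 0.1282]
tool_rot: [-0.703, 0.08, 0.703, 0.08]
force: [0.1, -1.5, 1.4]
finger_gap: 0.158
t 9.07 local xyz [  1.12   2.73 128.15]  F local [-0.23 -0.74  1.45] +- [0.24 0.25 0.09] T [-0.22   0.053 -0.015]
t: 9.62
tcp_pos: [0.4907, -0.3054, 0.1282]
tool_rot: [-0.703, 0.08, 0.703, 0.08]
force: [0.2, -0.7, 1.5]
finger_gap: 0.152
t 9.78 local xyz [  1.17   6.67 128.17]  F local [-0.14 -1.02  1.25] +- [0.16 0.12 0.15] T [-0.215  0.032 -0.006]
```

```bash
for i in 1; do :; done
python3 -m crank '[0.05,0.2,1,0,0, 0.05,0.2,1,0,0]' >/dev/null; python3 -c "from h import *; avg(3)"
python3 -m crank '[0.05,0.2,1,0,0, 0.05,0.2,1,0,0]' >/dev/null; python3 -c "from h import *; avg(3)"
python3 -m crank '[0.05,0.2,1,0,0, 0.05,0.2,1,0,0]' >/dev/null; python3 -c "from h import *; avg(3)"
```

```text
t 10.18 local xyz [  1.14   7.63 128.15]  F local [ 0.   -1.28  1.04] +- [0.11 0.47 0.23] T [-0.17   0.014  0.039]
t 10.57 local xyz [  0.59   9.12 127.74]  F local [ 0.09  0.34 -0.94] +- [0.28 0.17 0.34] T [ 0.034 -0.032  0.002]
t 10.97 local xyz [  1.06   9.65 128.13]  F local [ 0.    0.16 -1.52] +- [0.16 0.14 0.19] T [0.011 0.038 0.019]
```

The tip dropped into the notch at y ≈ +9: Fz fell to the weight alone and the drag force vanished. I'll hold there for a moment.

```bash
python3 -m crank '[0.05,0,0,0,0, 0.05,0,0,0,0, 0.05,0,0,0,0, 0.05,0,0,0,0, 0.05,0,0,0,0, 0.05,0,0,0,0, 0.05,0,0,0,0, 0.05,0,0,0,0, 0.05,0,0,0,0, 0.05,0,0,0,0]' 80
python3 -c "from h import *; avg(4)"
```

```text
t: 12.28
tcp_pos: [0.4913, -0.3024, 0.1282]
tool_rot: [0.703, -0.08, -0.703, -0.08]
force: [0.3, -0.6, -0.8]
finger_gap: 0.15
t 12.43 local xyz [  1.1    9.55 128.18]  F local [ 0.2  -0.19 -1.09] +- [0.13 0.23 0.26] T [-0.011 -0.008 -0.01 ]
```

```bash
python3 -m crank '[0.05,0,0,-1.5,0, 0.05,0,0,-3,0, 0.05,0,0,-3,0]' >/dev/null; python3 -c "from h import *; avg(2)"
python3 -m crank '[0.05,0.2,1,0,0, 0.05,0.4,2,0,0,0.05,0.4,2,0,0]' >/dev/null; python3 -c "from h import *; avg(2)"
python3 -m crank '[0.05,0.2,1,0,0, 0.05,0.2,1,0,0]' >/dev/null; python3 -c "from h import *; avg(2)"
python3 -m crank '[0.05,0.2,1,0,0, 0.05,0.2,1,0,0]' >/dev/null; python3 -c "from h import *; avg(2)"
```

```text
t 12.90 local xyz [  1.03   9.59 125.03]  F local [-0.08 -0.06 -1.  ] +- [0.68 0.32 0.15] T [-0.017 -0.024 -0.021]
t 13.38 local xyz [  1.05  11.69 125.22]  F local [ 0.36 -0.29 -1.35] +- [0.24 0.1  0.02] T [-0.037 -0.025 -0.012]
t 13.72 local xyz [  1.07  12.61 125.21]  F local [ 0.21  0.03 -1.57] +- [0.12 0.16 0.33] T [ 0.008 -0.021  0.028]
t 14.07 local xyz [  1.13  12.96 125.26]  F local [-0.68 -3.03 -1.41] +- [0.16 0.18 0.27] T [-0.608  0.262 -0.034]
```

```bash
python3 -m crank '[0.05,0.2,1,0,0, 0.05,0.2,1,0,0]' >/dev/null; python3 -c "from h import *; avg(2)"
python3 -m crank '[0.05,0.2,1,0,0, 0.05,0.2,1,0,0]' >/dev/null; python3 -c "from h import *; avg(2)"
```

```text
t 14.43 local xyz [  1.17  13.49 125.29]  F local [-0.99 -5.55 -2.6 ] +- [0.2  0.32 0.47] T [-1.05   0.437 -0.008]
t 14.78 local xyz [  1.18  14.37 125.3 ]  F local [-1.47 -5.22 -1.9 ] +- [0.01 0.23 0.12] T [-1.107  0.498 -0.009]
```

```bash
python3 -m crank '[0.05,0.2,1,0,0, 0.05,0.4,2,0,0, 0.05,0.4,2,0,0]' >/dev/null; python3 -c "from h import *; avg(2)"
python3 -m crank '[0.05,0.2,1,0,0, 0.05,0.4,2,0,0, 0.05,0.7,2.9,0,0]' >/dev/null
python3 - <<'E'
from h import *
avg(2); snap('top','top6'); snap('side','side6'); crop('top6',370,150,470,260,'e1',6); crop('side6',330,100,470,240,'e2',5)
E
```

```text
t 15.25 local xyz [  1.17  16.41 125.29]  F local [-0.84 -5.71 -2.12] +- [0.06 0.21 0.34] T [-1.176  0.469 -0.018]
t 15.72 local xyz [  1.2   19.35 125.32]  F local [-0.98 -5.78 -1.93] +- [0.15 0.   0.09] T [-1.216  0.554  0.023]
```

View pics/e2.png

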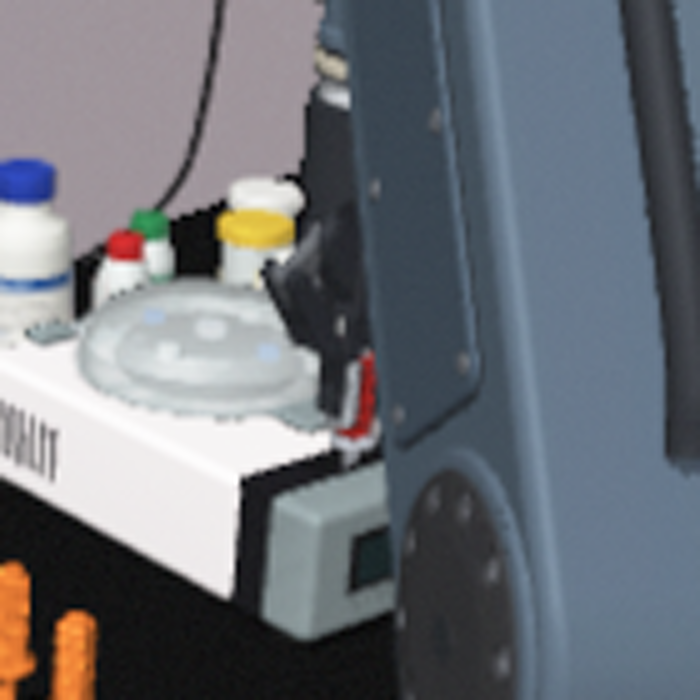

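View pics/e1.png

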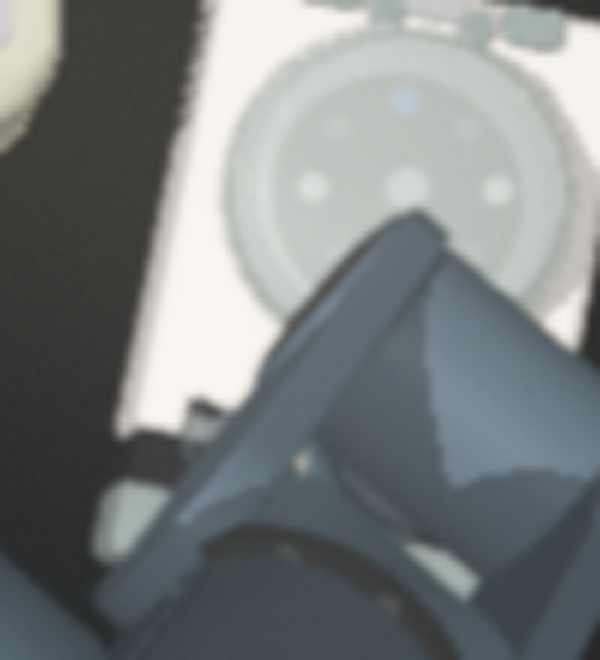

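```bash
python3 -m crank '[0.05,0.2,1,0,0, 0.05,0.4,2,0,0, 0.05,0.7,2.9,0,0, 0.05,0.9,3.9,0,0, 0.05,1.1,4.9,0,0]' >/dev/null
python3 - <<'E'
from h import *
avg(2); snap('side','side7'); crop('side7',330,100,470,240,'e3',5)
E
python3 -m crank '[0.05,0.2,1,0,0, 0.05,0.4,2,0,0, 0.05,0.7,2.9,0,0, 0.05,0.7,2.9,0,0]' >/dev/null
python3 - <<'E'
from h import *
avg(2); snap('side','side8'); crop('side8',330,100,470,240,'e4',5)
E
```

```text
t 16.55 local xyz [  1.18  24.38 125.3 ]  F local [-1.31 -5.34 -1.91] +- [0.48 0.45 0.27] T [-1.229  0.5    0.03 ]
t 17.20 local xyz [  1.15  27.83 125.27]  F local [-0.54 -5.06 -2.11] +- [0.25 0.36 0.16] T [-1.018  0.397 -0.003]
```

View pics/e3.png

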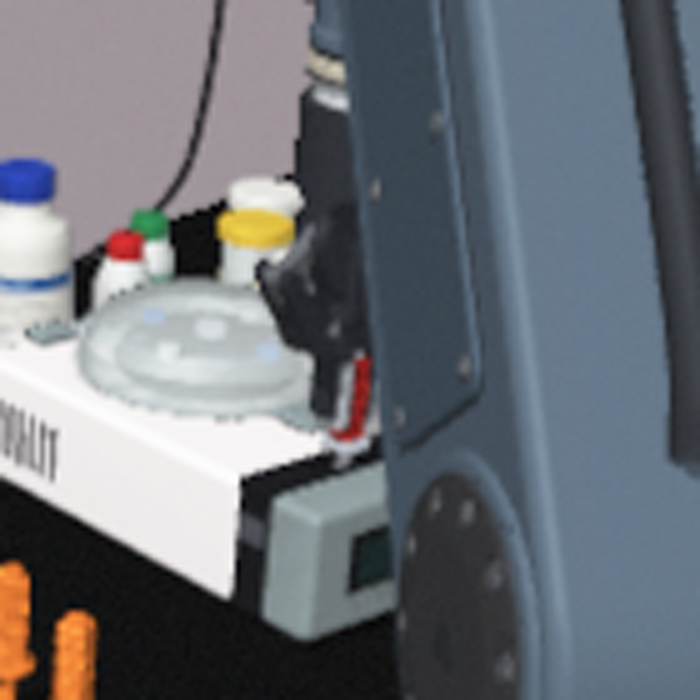

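View pics/e4.png

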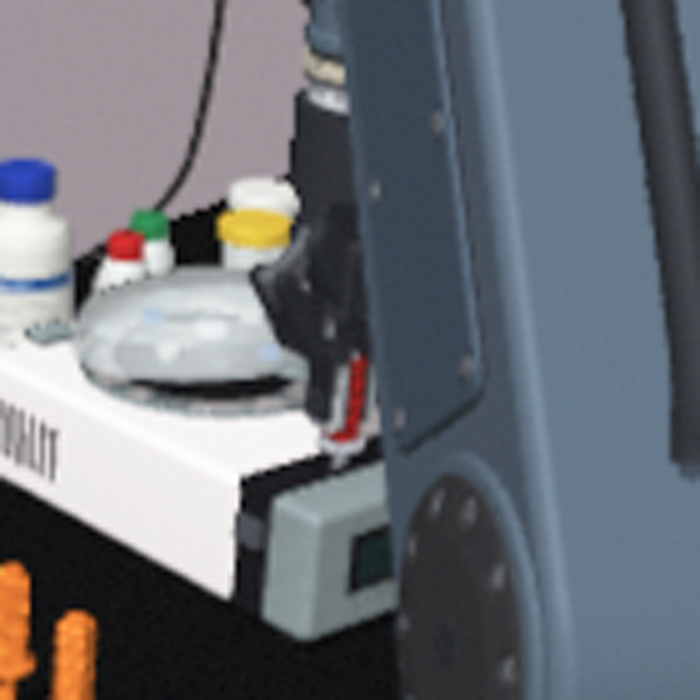

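The lid sprang ajar: there is a dark gap under the dome at about (210,385) in the crop. The bar end protrudes at about (250,530). I'll unload sideways, lift out and inspect.

```bash
python3 -m crank '[0.05,-0.3,-1.2,0,0, 0.05,-0.6,-2.4,0,0, 0.05,-0.6,-2.4,0,0]' >/dev/null; python3 -c "from h import *; avg(2)"
python3 -m crank '[0.05,0,0,5,0, 0.05,0,0,15,0, 0.05,0,0,35,0, 0.05,0,0,55,0, 0.05,0,0,75,0, 0.05,0,0,75,0]'
python3 - <<'E'
from h import *
st();avg(2); snap('side','side9'); crop('side9',330,100,470,240,'e5',5)
E
```

```text
t 17.73 local xyz [  0.63  26.99 125.05]  F local [ 0.39 -0.49 -0.81] +- [0.02 0.08 0.45] T [0.002 0.014 0.007]
t: 18.52
tcp_pos: [0.4958, -0.2869, 0.2024]
tool_rot: [0.704, -0.081, -0.701, -0.079]
force: [0.2, -0.6, -0.5]
finger_gap: 0.154
t 18.52 tcp [ 495.8 -286.9  202.4] jaw -103.0 deg tilt [ 0.004 -0.003 -1.   ] F [ 0.16 -0.65 -0.47] T [-0.018  0.001  0.033] gap 0.154 q [-0.72   0.524  1.623  0.     0.99   1.077]
t 18.57 local xyz [  1.7   25.88 201.79]  F local [-0.04 -0.98 -0.74] +- [0.29 0.21 0.19] T [ 0.001 -0.009  0.003]
```

View pics/e5.png

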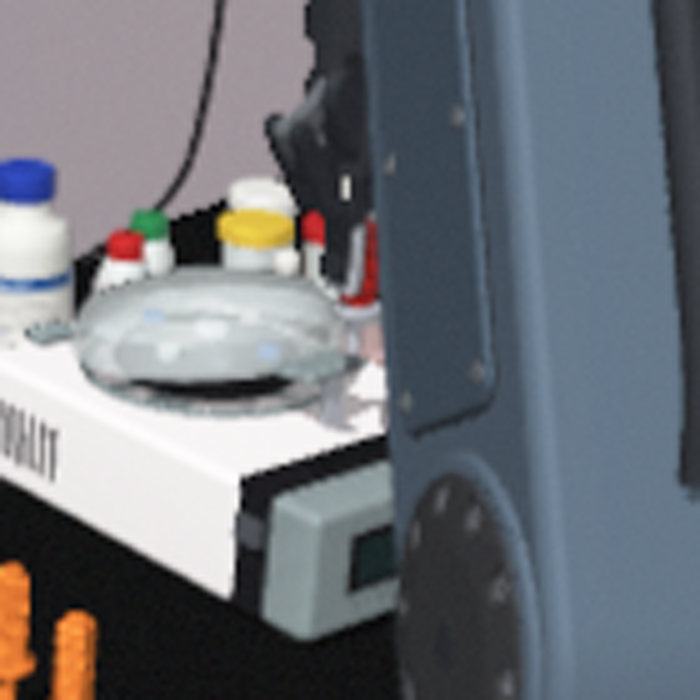

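```bash
python3 -m crank '[0.05,1,45,0,0.09, 0.05,2,90,0,0.18, 0.05,3,140,0,0.27, 0.05,4,190,0,0.36, 0.05,5,240,0,0.45, 0.05,5,290,0,0.54, 0.05,5.5,330,0,0.593, 0.05,5.5,341.5,0,0.593, 0.05,5.5,341.5,0,0.593, 0.05,5.5,341.5,0,0.593]'
python3 - <<'E'
from h import *
m=st(); snap('side','side10'); crop('side10',260,130,360,240,'e6',7)
s=load('side10'); A=rot(m['tool_rot'])
for k in (0.0104,.0334,.0374,.0594,.0714): print(k,((np.array(pix(s,m['tcp_pos']+A[:,0]*k))-[260,130])*7).round())
E
```

```text
t: 19.92
tcp_pos: [0.5005, 0.0543, 0.1999]
tool_rot: [-0.695, -0.128, 0.695, -0.129]
force: [0.3, -0.2, -0.4]
finger_gap: 0.152
t 19.93 tcp [500.5  54.3 199.9] jaw -69.1 deg tilt [-0. -0. -1.] F [ 0.25 -0.25 -0.36] T [-0.002 -0.021  0.014] gap 0.152 q [-1.140e-01  4.480e-01  1.792e+00 -1.000e-03  9.020e-01  1.092e+00]
0.0104 [366. 420.]
0.0334 [365. 491.]
0.0374 [365. 503.]
0.0594 [364. 569.]
0.0714 [363. 605.]
```

View pics/e6.png

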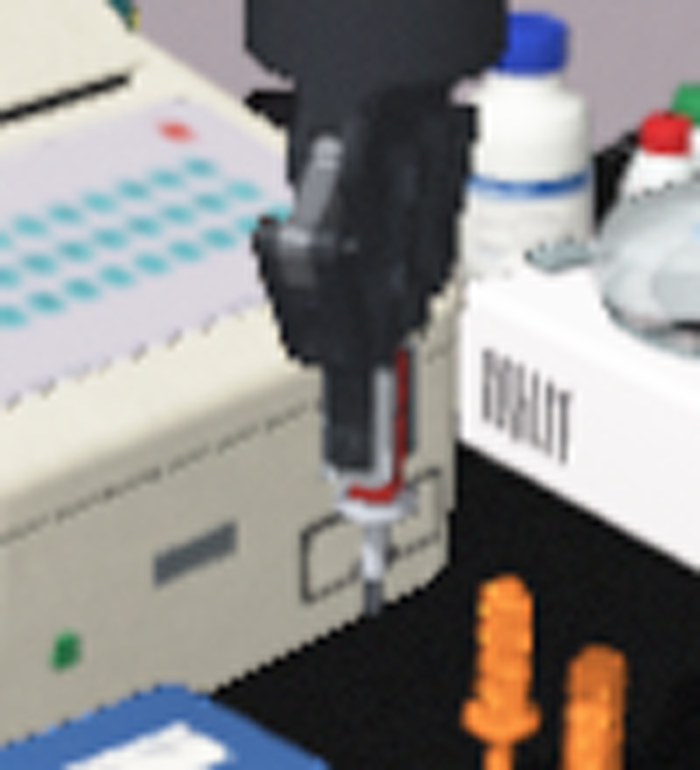

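```bash
python3 -m crank '[0.05,1,0.5,-30,0, 0.05,1,0.5,-65,0, 0.05,1,0.5,-80,0, 0.05,1,0.5,-90,0, 0.05,1,0.5,-95,0, 0.05,1,0.5,-95,0]' >/dev/null
python3 -c "from h import *; st()"
python3 -m crank '[0.05,0,0,-8,0, 0.05,0,0,-16,0, 0.05,0,0,-20,0, 0.05,0,0,-22,0, 0.05,0,0,-22,0]' > /dev/null
python3 -c "from h import *; st()"
```

```text
t 20.73 tcp [501.6  55.8 105.5] jaw -69.0 deg tilt [ 0.001 -0.    -1.   ] F [-0.66 -0.21 -1.59] T [-0.027 -0.006  0.036] gap 0.149 q [-0.111  0.613  1.858 -0.     0.669  1.093]
t 21.35 tcp [501.2  55.9  83. ] jaw -69.0 deg tilt [-0.  0. -1.] F [ 0.42  0.12 -1.12] T [-0.023  0.037  0.028] gap 0.153 q [-0.111  0.656  1.869  0.     0.617  1.093]
```

Free entry, with about 1.5 mm to the collar seating. Lower a little more and check the contact.

```bash
python3 -m crank '[0.05,0,0,-1,0, 0.05,0,0,-1.5,0, 0.05,0,0,-1.5,0]' > /dev/null
python3 -c "from h import *; st(); avg(3)"
python3 -m crank '[0.05,0,0,-0.5,0, 0.05,0,0,-0.5,0]' > /dev/null
python3 - <<'E'
from h import *
avg(3); snap('side','side11'); crop('side11',270,170,370,280,'f1',7)
E
```

```text
t 21.73 tcp [501.3  55.9  81.7] jaw -69.0 deg tilt [ 0.  0. -1.] F [ 0.36  1.33 -0.13] T [ 0.002 -0.006 -0.02 ] gap 0.149 q [-0.111  0.658  1.87   0.     0.614  1.093]
t 21.82 local xyz [-68.24 361.2   81.74]  F local [ 0.14  0.16 -0.23] +- [0.08 0.53 0.04] T [ 0.007 -0.015 -0.007]
t 22.23 local xyz [-68.2  361.21  81.43]  F local [-0.52 -0.05  2.84] +- [0.25 0.13 0.3 ] T [-0.023  0.084 -0.014]
```

View pics/f1.png

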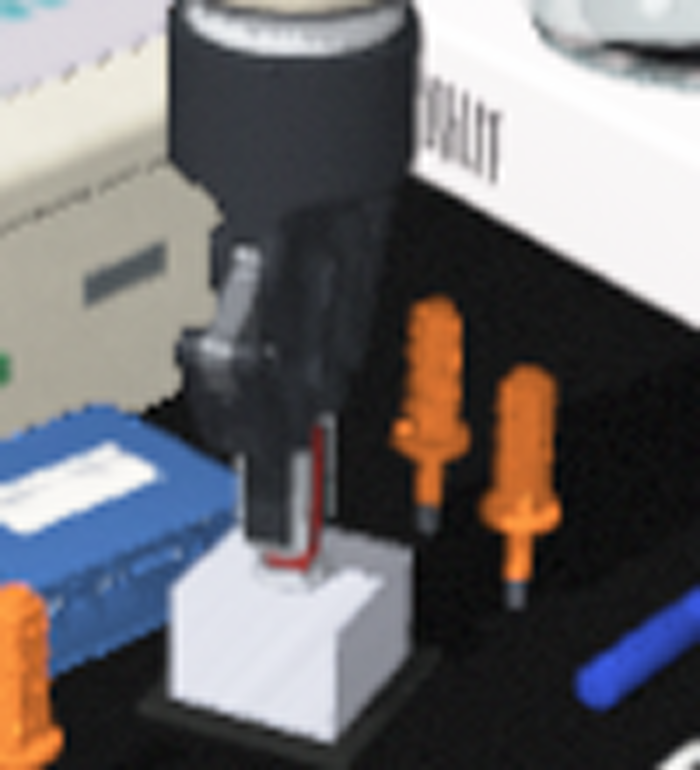

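Seated: the collar is on the block and Fz is +2.8 N. Now open and retreat upward.

```bash
python3 -m crank '[0.3,0,0,0,0, 0.6,0,0,0,0, 0.6,0,0,0,0, 0.6,0,0,0,0, 0.6,0,0,0,0]' 40
python3 -m crank '[0.6,0,0,10,0, 0.6,0,0,40,0, 0.6,0,0,90,0, 0.6,0,0,130,0, 0.6,0,0,170,0, 0.6,-20,-60,170,0, 0.6,-40,-120,170,0, 0.6,-50,-180,170,0, 0.6,-50,-180,170,0, 0.6,-50,-180,170,0]'
python3 - <<'E'
from h import *
st(); snap('side','side12'); snap('top','top12'); crop('side12',270,170,370,280,'g1',6)
E
```

```text
t: 22.95
tcp_pos: [0.5013, 0.0559, 0.0812]
tool_rot: [-0.695, -0.129, 0.695, -0.129]
force: [0.3, -0.1, -0.2]
finger_gap: 0.597
t: 24.2
tcp_pos: [0.4509, -0.1239, 0.2515]
tool_rot: [0.695, 0.129, -0.695, 0.128]
force: [-0.5, 0.0, -0.8]
finger_gap: 0.599
t 24.20 tcp [ 450.9 -123.9  251.5] jaw -69.1 deg tilt [-0.     0.001 -1.   ] F [-0.55  0.02 -0.81] T [-0.039  0.008 -0.043] gap 0.599 q [-5.08e-01  3.24e-01  1.82e+00  1.00e-03  9.98e-01  6.97e-01]
```

View pics/side12.png

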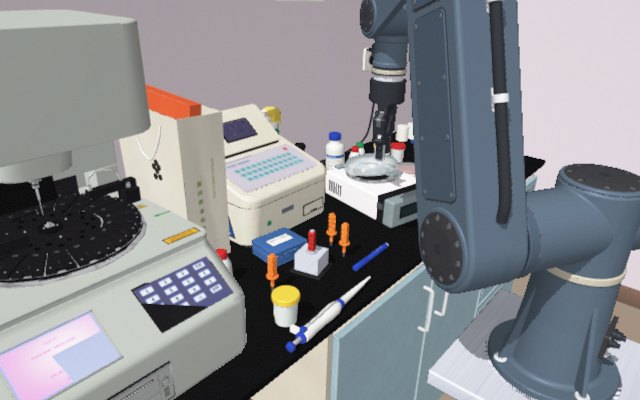

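View pics/g1.png

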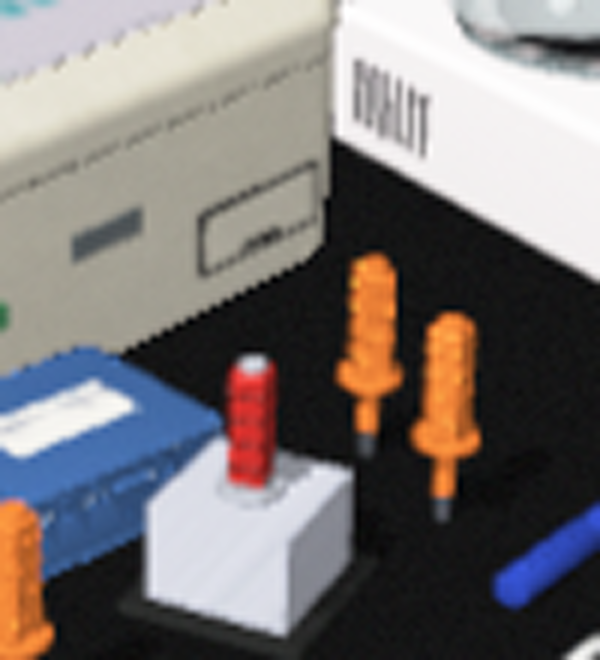

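View pics/top12.png

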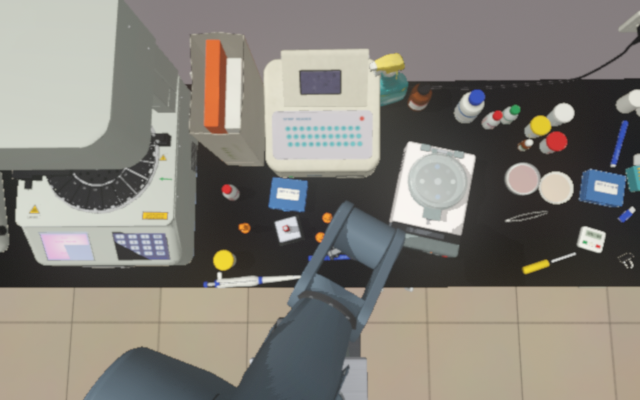

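Run:
```python
from h import *
a,b=load('top0'),load('top12')
for u,v in [(428,214),(430,212),(433,214),(433,200),(440,200)]: print((u,v),p3(a,u,v)[2].round(4),p3(b,u,v)[2].round(4))
workorder.sign_off()
```

```text
(428, 214) 0.0876 0.1152
(430, 212) 0.084 0.1137
(433, 214) 0.0837 0.1112
(433, 200) 0.1146 0.1297
(440, 200) 0.1148 0.1345
the job is handed in; nothing more can be done
```

The lid is ajar, the probe is back upright in its block and released, and the job is handed in; the clock read about 24 s of the 64 s.

- **Finding the notch:** I took the red probe, lowered it through the slot and dragged its tip along the bar toward +y, pressed in about 5 mm. The tip dropped at about +9 mm from the slot's middle: the upward force of about +1.2 N fell to the probe's weight alone. I held it there for over 1 s.
- **Opening the lid:** I lowered the tip 3 mm more and pushed toward +y. The bar gave at 5 to 6 N, and after about 14 mm the lid sprang up. I did not try the other direction.
- **Last checks:**
  - Depth readings put the lid's tongue about 28 mm higher than at the start.
  - The side picture shows the probe upright with its collar on the block. The gripper is open and clear, about 0.18 m to the side and 0.17 m higher.
  - The specimen cup, the reagent bottle and the orange look-alikes looked unmoved. The marker looks unmoved in the side picture, but the arm partly hid it in the last top view.
- **Disagreement:** the probe tip appeared about 1.4 px (roughly 2.7 mm) off its predicted place in the side camera. The offset was the same before and after the job, so it came from calibration and from the grip sitting off-centre in the pads, not from slipping.
- **Note on the notch:** it was described as unseen, but it was faintly visible in the top camera's depth. I used that only to choose where to start the drag; the force drop confirmed the notch.

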